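# Take up a lens in self-closing tweezers and leave it hanging on the drying stand

## Robot

A 6-joint arm with a two-finger parallel gripper is mounted at the origin on a cart in front of the work surface, level with it; the furniture and walls round the work are solid. World frame = base frame: x ahead of the robot, y to its left, z up, the work surface at z = 0. Lengths are in mm, angles in rad, forces in N, time in s.
With the tool pointing down it reaches from about 375 to 975 mm from the base axis. Payload 3.8 kg.
Tool frame: the origin (TCP) lies at the very end of the fingers, on their centre line; the grasp point (between the pads) lies 19 mm behind it (bot.pinch_z is the distance from the TCP to the grasp point, in mm); z points along the fingers, y is the line along which they close (so a half turn about z gives the same grasp; the last joint's range is limited). The gripper opens to 85 mm and grips with 20 to 120 N. Pads are 22 mm wide; open, the fingers measure 114 mm over their backs; the gripper's body (76 mm by 85 mm) begins 54 mm behind the grasp point. The pads swing forward as they close: fully open they stand 13 mm farther back than shut.
Start: joints at [1.109, 0.264, 1.604, -0, 1.274, -0.037], TCP at [278.191, 615.002, 231.28] pointing down, gripper open.
Joint ranges: [-2.63, 2.63], [-0.94, 2.18], [0.31, 2.57], [-1.31, 4.45], [0, 2.66], [-2.55, 2.55]. Speed limits (rad/s): [2.57, 2.57, 3.14, 3.14, 3.14, 3.14].

## Interface

Orientations are given as a 3x3 rotation matrix whose columns are the frame's x, y, z axes.
In Python, from station import monitor, camera, bot gives the robot as it stands.
- The arm moves only by the tool apply_moves, never from a script. Its argument "commands" is a list of rows, each an object of numbers: "tx", "ty", "tz": the shift along the tool's x, y, z in mm; "rx", "ry", "rz": the turn, a rotation vector about the tool's x, y, z in rad; "jaw": the opening, from 0 (shut) to 1 (fully open). In form: [{"tx": .., "ty": .., "tz": .., "rx": .., "ry": .., "rz": .., "jaw": ..}, ...]. A call has exactly 8 rows; each row shifts and turns the commanded pose from where the row before left it, along the tool's axes as they then stand; what a row does not reach is not made up. A row lasts 1/10 s, in which the tool goes at most 50 mm and 8.59 degrees, less where a joint would pass 70% of its speed; a pose out of reach is approached as far as the arm can. A call with a gripper value outside its range is refused whole. The fingers move at their own pace and stop on an object; "grip_force" is the grip in N (left out, the last holds). Time passes only in rows, so rows that do not move let the fingers close, or fill a call up. It gives the time, the measured TCP pose, the force, the opening and the grip force at its end, in the units of the state.
- monitor.get_state(): the state, without advancing time (a new reading comes with each control period).
- camera(name): name is "scene" or "top"; returns a dict with "img" (420x560x3 uint8, red, green, blue), "fov_y" (degrees; the focal length in pixels is half the picture's height over the tangent of half this angle, whatever the lens; pixels are square), "cx", "cy" (the principal point, pixels), "D" ([k1, k2, p1, p2, k3] as OpenCV has them; the pictures are not rectified), "origin" and "orientation" of the camera in the world. Camera axes: x right, y down, z forward; pixel columns grow to the right and rows downward; lengths in mm; the calibration is good to about 2 mm. A picture is of the moment at which its call begins. There is no depth.
- bot.job_done(): hands the job in; it is judged then, once.
The state is a dict: "time_s": time; "joint_positions": joint angles; "joint_vel": joint speeds; "tau": joint torques, N m; "tcp_pos": TCP position; "orientation": TCP orientation; "force": force on the tool from outside, world axes, zero at the start; "wrist_torque": the same for the moment, N m; "finger_gap": finger opening in mm; "finger_force": force on a finger pad.
Only numpy, scipy, OpenCV 4.12 (cv2) and the standard library are available. Lean on these libraries where they do the work, as an engineer would, in place of code of your own. Each camera call takes 0.05 s, during which the arm holds its last target. There are 200 camera calls.

## Task

The middle-sized of the three round lenses must dry untouched: squeeze the self-closing tweezers open by their two black pads, set the open jaws round its rim where it lies on the desk, and let go completely so that the tweezers grip it by themselves. Then pick tweezers and lens up by the solid heel block and lay the tweezers level across the top of the drying stand, lens still gripped and hanging in free air beyond the stand's edge. Never touch that lens with the fingers, and leave every other lens and loose thing where it stands.

Things in the scene. Friction and masses are not known exactly. Their poses are not given: they have to be found in the camera images.
- tweezers: Self-closing (reverse-action) steel tweezers lying flat, 178 mm long, 61 g. Origin: on the underside, midway between the two black squeeze pads; +x points to the jaws, z up. Two crossing blades, within 25 mm of the x axis behind the jaws, are hinged to a solid dark heel block; all undersides are flush. Centre of mass at about x = -35 mm empty, -9 mm with the medium lens.
- tweezers_grip (a point): Midway between the squeeze pads, 12 mm above the underside; axes as the tweezers. The pads are 26 mm long (x), 24 mm high, 41 mm wide over both at rest, 24 mm squeezed to the stop, 34 mm with the lens gripped. Squeezing them along y OPENS the jaws against springs: 7 N per finger starts, 13 N opens fully; a firm grip of 20 N or more holds them at the stop.
- tweezers_jaws (a point): Centre of the jaw seat, 70 mm ahead of the pads (+x), 6 mm above the underside; axes as the tweezers. Jaws: 12 mm high from the underside, x = 52 to 90 mm from the pads, each with a shallow V seat; clear gap fully open about 40 mm, 62 mm over their outsides. They grip the medium lens with about 4 N a side.
- tweezers_heel (a point): Centre of the solid heel block, 68 mm behind the pads, 16 mm above the underside; the block is 40 mm long (x), 14 mm wide (y), 30 mm high and does not squeeze: grip it across y to carry the tweezers without opening them. Axes as the tweezers.
- jaw_a (a joint): Opening angle of one blade (the other follows equally), rad: 0 shut, 0.154 fully open at the stop; 0.062 when the jaws hold the medium lens.
- lens_medium: The lens to take: round, aluminium rim with a glass face, lying flat, 25 mm diameter, 12 mm high, 20 g. Origin at the centre of its underside, z up. The middle one in size of three alike lenses in a row on a thin grey sheet 90 x 230 mm.
- lens_small: Leave alone: round lens, aluminium rim, 16 mm diameter, 12 mm high. Origin at the centre of its underside.
- lens_large: Leave alone: round lens, aluminium rim, 34 mm diameter, 12 mm high. Origin at the centre of its underside.
- stand: Fixed aluminium drying stand, a bridge: top plate 50 mm (its x) by 116 mm (its y), level, 45 mm above the desk, with a lip 7 mm high and 5 mm thick along each short end (at y = +-55 mm), 106 mm clear between them. Base 60 x 120 mm. Origin under its centre on the desk. The tweezers lie across it along its x axis, either way round.
- stand_top (a point): Centre of the stand's top face, 45 mm above the desk; axes as the stand.
- bottle: Bystander: amber dropper bottle with a red bulb, 37 mm diameter, 106 mm high, upright; origin at the centre of its underside.
- case: Bystander: black round objective case, 38 mm diameter, 48 mm high; origin at the centre of its underside.
- eyepiece: Bystander: black and white microscope eyepiece standing, 34 mm diameter, 50 mm high; origin at the centre of its underside.
- objective: Bystander: light metal microscope objective standing, 28 mm diameter, 44 mm high; origin at the centre of its underside.
- holder: Bystander: black post holder standing on a round foot 39 mm wide, 50 mm high, with a thumb screw to one side (47 mm overall); origin at the centre of its underside.
- desk_hub: Fixed: flat white connector box lying on the desk, 50 mm (x) by 150 mm (y), 32 mm high; origin at the centre of its underside.
- tape: Bystander: roll of white tape lying flat, 64 mm diameter, 19 mm high; origin at the centre of its underside.

How it is judged (in metres and radians):
On the way, in this order (a step that is already met when the one before it is completed fails the run):
1. The jaws, squeezed open, stand round the middle-sized lens down on the desk (value of joint jaw_a above 0.11 rad and horizontal distance between lens_medium and tweezers_jaws below 0.012 m and height (world z) of tweezers_jaws below 0.018 m and height (world z) of lens_medium below 0.004 m), for 0.1 s.
2. The tweezers are let go and grip the lens by themselves, no finger on them (contact force between tweezers and lens_medium above 2 N and contact force between the fingers and tweezers below 0.1 N and height (world z) of lens_medium below 0.006 m), for 0.2 s.
At the end, for the whole second after the job is handed in: The tweezers, released and at rest, lie level (within 7 degrees) on the stand and still grip the middle-sized lens (over 2 N, in the jaw seat within 14 mm), whose underside is more than 38 mm above the desk and which does not touch the stand (height (world z) of lens_medium above 0.038 m and contact force between tweezers and lens_medium above 2 N and horizontal distance between lens_medium and tweezers_jaws below 0.014 m and contact force between lens_medium and stand below 0.05 N and contact force between tweezers and stand above 0.3 N and angle between tweezers's own z axis and vertical below 0.12 rad and contact force between the fingers and tweezers below 0.1 N and linear speed of each of tweezers, lens_medium below 0.02 m/s).
It fails at once if The fingers touch the middle-sized lens (contact force between the fingers and lens_medium above 0.5 N).
It fails at once if Another lens or a loose bystander is moved more than 15 mm or tipped (distance of any of lens_small, lens_large, bottle, case, eyepiece, objective, holder, tape from where it was at the start of the episode above 0.015 m or angle between any of lens_small, lens_large, bottle, case, eyepiece, objective, holder, tape's own z axis and vertical above 0.35 rad).
It also fails if it takes over 53 s, if anything falls off the work surface, if the arm or the gripper's body presses on something with over 40 N, if the wrist force passes 120 N, or if a joint passes its speed limit or range.

## Working session

There is one attempt and no reset: what is moved stays moved. The work goes in short steps, Python scripts to look and compute and a tool call to move; the robot and the scene stay as the last step left them, time stands still between calls to the robot, and variables do not carry over. Pictures are saved under pics/ and viewed, at most 10 in all, crops included, and the job is handed in when it is done.

Besides the shell and the picture viewer there is one more tool, called after "Request:" in YAML: its name, and indented under it one key for each argument. apply_moves: Moves the arm, as the interface text tells. Its arguments: {"type":"object","properties":{"commands":{"type":"array","items":{"type":"object","properties":{"tx":{"type":"number"},"ty":{"type":"number"},"tz":{"type":"number"},"rx":{"type":"number"},"ry":{"type":"number"},"rz":{"type":"number"},"jaw":{"type":"number"}}}},"grip_force":{"type":"number"}},"required":["commands"]}

```bash
ls; mkdir -p pics; cat > h.py <<'E'
import numpy as np, cv2
from station import monitor, camera, bot
def K(c):
    f=210/np.tan(np.radians(c['fov_y'])/2)
    return np.array([[f,0,c['cx']],[0,f,c['cy']],[0,0,1]])
def cast(c,px,z):
    p=cv2.undistortPoints(np.array(px,float).reshape(-1,1,2),K(c),np.array(c['D'],float))[:,0]
    d=np.c_[p,np.ones(len(p))]@np.array(c['orientation']).T
    o=np.array(c['origin'],float)
    return (o+d*((z-o[2])/d[:,2])[:,None])[:,:2]
def proj(c,P):
    R=np.array(c['orientation'],float).T; t=-R@np.array(c['origin'],float)
    return cv2.projectPoints(np.array(P,float).reshape(-1,1,3),cv2.Rodrigues(R)[0],t,K(c),np.array(c['D'],float))[0][:,0]
E
python3 - <<'E'
from h import *
for n in ('top','scene'):
    c=camera(n); cv2.imwrite(f'pics/{n}0.png',c['img'][:,:,::-1]); 
    print(n,c['fov_y'],c['cx'],c['cy'],c['D'],c['origin'],np.round(c['orientation'],3).tolist())
    big=cv2.resize(c['img'][:,:,::-1],(784,588),interpolation=cv2.INTER_CUBIC); cv2.imwrite(f'pics/{n}0b.png',big)
s=monitor.get_state(); print(s)
E
```

```text
pics
top 54.549793570053424 281.53921278189705 209.08306388006315 [-0.03705619  0.          0.          0.          0.        ] [ 457.39954247   97.71321172 1142.84620611] [[-0.016, -0.996, 0.093], [-1.0, 0.015, -0.007], [0.006, -0.093, -0.996]]
scene 54.81574235378057 280.37204110322466 209.12191969339918 [-0.00699192  0.          0.          0.          0.        ] [-34.04783085 561.88944188 523.95624839] [[-0.63, -0.392, 0.67], [-0.776, 0.327, -0.539], [-0.008, -0.86, -0.51]]
{'time_s': 0.1, 'joint_positions': array([ 1.10911797e+00,  2.64698762e-01,  1.60524346e+00,  6.10014472e-06,
        1.27369925e+00, -3.69060561e-02]), 'joint_vel': array([-2.05503593e-04,  5.87809052e-05, -4.76505803e-03, -8.30074480e-04,
       -4.74311156e-04,  2.84741874e-04]), 'tau': array([-9.66112361e-05, -5.16706145e+01, -3.68589377e+01, -6.12761733e-05,
        6.22424457e-03,  1.35205451e-05]), 'tcp_pos': array([277.88493067, 614.41971469, 230.06915406]), 'orientation': array([[-9.11131817e-01,  4.12114025e-01, -9.17872243e-04],
       [ 4.12115039e-01,  9.11129979e-01, -1.83172347e-03],
       [ 8.14219874e-05, -2.04721049e-03, -9.99997901e-01]]), 'force': array([ 0.62468986, -0.53173272, -0.1729837 ]), 'wrist_torque': array([ 0.01432742,  0.02356739, -0.01559415]), 'finger_force': 0.0, 'finger_gap': 85.44082189101101}
```

View pics/top0b.png

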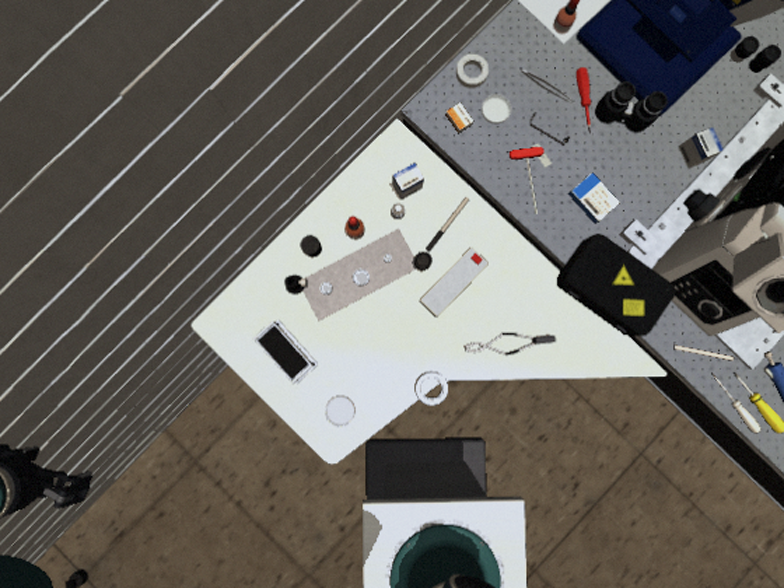

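View pics/scene0b.png

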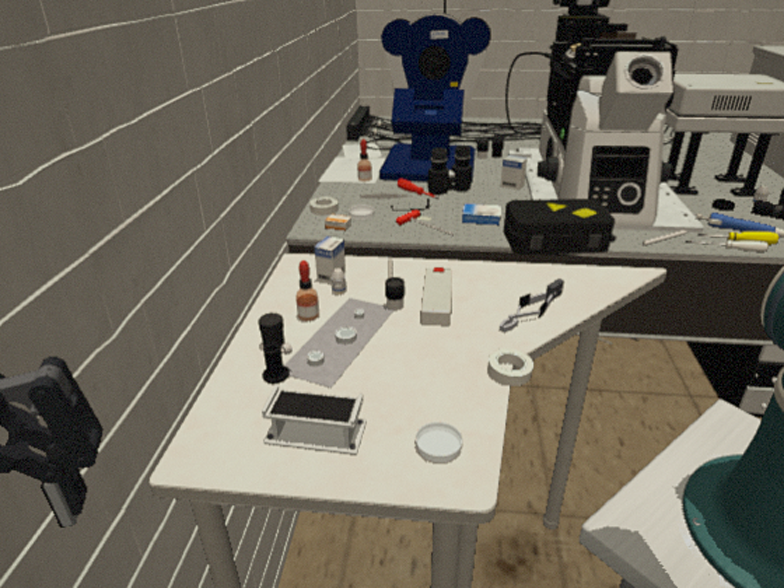

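The top view shows the tweezers with their jaws at (470,347) and heel at (545,338). The sheet has three lenses at (326,288), (361,278) and (388,258), and the stand is at (286,352). The bystanders are also visible. Next I'll segment and zoom.

```bash
python3 - <<'E'
from h import *
t=cv2.imread('pics/top0.png'); s=cv2.imread('pics/scene0.png')
z=lambda a,x,y,w,h,k: cv2.resize(a[y:y+h,x:x+w],None,fx=k,fy=k,interpolation=cv2.INTER_CUBIC)
A=z(t,205,160,100,75,4); B=z(t,320,225,100,75,4); C=z(s,180,200,100,75,4); D=z(s,340,185,100,75,4)
cv2.imwrite('pics/crop1.png',np.vstack([np.hstack([A,B]),np.hstack([C,D])]))
# stand etc
ct=camera('top'); cs=camera('scene')
# tweezers: dark pixels (differs from desk) in crop
g=cv2.cvtColor(t,cv2.COLOR_BGR2GRAY)
k=proj(ct,[[0,0,0],[500,0,0]]);print('base px',k)
m=np.zeros_like(g); m[232:258,328:400]=(g[232:258,328:400]<150)*255
n,l,st,ce=cv2.connectedComponentsWithStats(m); print(st,ce)
ys,xs=np.nonzero(m); W=cast(ct,np.c_[xs,ys],6); 
mu=W.mean(0); u,sv,v=np.linalg.svd(W-mu); a=(W-mu)@v[0]; print('tweez mean',mu,'dir',v[0],'ext',a.min(),a.max())
dark=np.c_[xs,ys][g[ys,xs]<90]; print(np.round(cast(ct,dark,15)).tolist()[::4])
for p,nm,zz in [((326,288),'l1',12),((361,278),'l2',12),((388,258),'l3',12),((286,352),'stand',45),((432,387),'tape',19),((340,410),'dish',10),((455,281),'hub',32),((355,225),'bottle',106),((310,245),'case?',48),((296,284),'holder?',50),((398,211),'obj',44),((422,260),'eyep',50)]:
    print(nm,cast(ct,[np.array(p)*5/7],zz).round())
E
```

```text
base px [[317.70003197 415.00350001]
 [313.7793896  231.18581609]]
[[     0      0    560    420 235060]
 [   358    238     12      2     14]
 [   379    239     18      7     89]
 [   376    240      1      1      1]
 [   336    245      1      1      1]
 [   338    245      1      1      1]
 [   342    245      3      3      4]
 [   331    247      2      4      5]
 [   374    247      1      1      1]
 [   377    246      1      1      1]
 [   342    249      1      1      1]
 [   360    249     11      5     21]
 [   372    248      1      1      1]] [[279.44178933 209.47965626]
 [364.07142857 238.21428571]
 [387.60674157 242.17977528]
 [376.         240.        ]
 [336.         245.        ]
 [338.         245.        ]
 [342.75       246.25      ]
 [331.8        248.2       ]
 [374.         247.        ]
 [377.         246.        ]
 [342.         249.        ]
 [365.42857143 251.28571429]
 [372.         248.        ]]
tweez mean [ 462.13990939 -176.1343382 ] dir [ 0.10168467 -0.99481668] ext -129.7139482458034 53.34934965851956
[[479.0, -124.0], [478.0, -135.0], [478.0, -146.0], [472.0, -201.0], [472.0, -213.0], [471.0, -224.0], [469.0, -193.0], [469.0, -204.0], [469.0, -215.0], [467.0, -182.0], [466.0, -193.0], [466.0, -204.0], [466.0, -215.0], [464.0, -182.0], [464.0, -193.0], [463.0, -204.0], [463.0, -215.0], [461.0, -182.0], [461.0, -193.0], [461.0, -204.0], [445.0, -145.0], [443.0, -136.0], [442.0, -148.0], [440.0, -136.0]]
l1 [[574. 225.]]
l2 [[593. 155.]]
l3 [[633. 101.]]
stand [[449. 299.]]
tape [[376.  19.]]
dish [[333. 199.]]
hub [[582. -30.]]
bottle [[681. 161.]]
case? [[655. 252.]]
holder? [[579. 279.]]
obj [[721.  80.]]
eyep [[622.  35.]]
```

View pics/crop1.png

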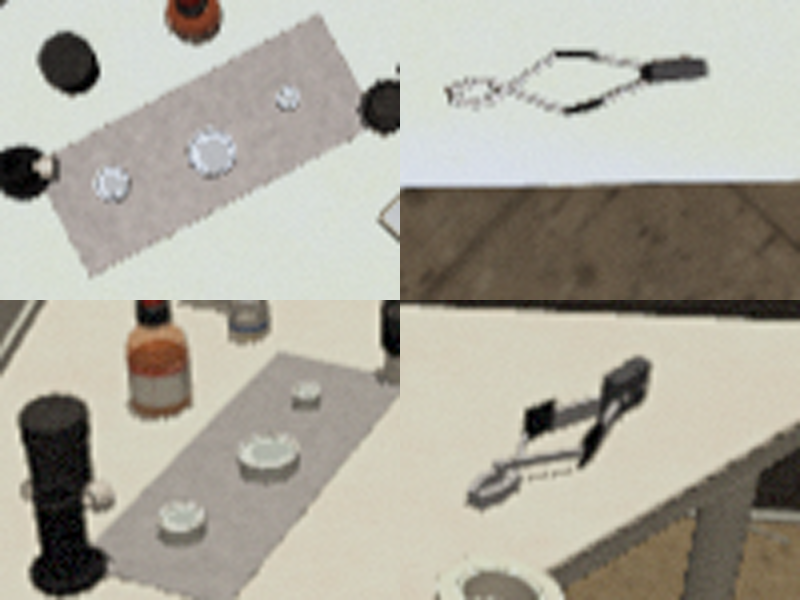

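Crop: medium lens is the left one (A at 111,184), with the large lens (211,152) and small lens (288,97) beside it. The holder next to it has its thumb screw pointing at the lens. Tweezers pads are at (575,54) and (585,106) in B, heel at (675,68), jaws at (470,93).

```bash
python3 - <<'E'
from h import *
ct=camera('top'); cs=camera('scene'); t=cv2.imread('pics/top0.png')
A=lambda x,y:(205+x/4-.4,160+y/4-.4); B=lambda x,y:(320+(x-400)/4-.4,225+y/4-.4); C=lambda x,y:(180+x/4-.4,200+(y-300)/4-.4); D=lambda x,y:(340+(x-400)/4-.4,185+(y-300)/4-.4)
W=lambda c,p,z:cast(c,[p],z)[0].round(1)
pads=W(ct,(364.75,244.75),22); heel=W(ct,(387.6,242.2),27); jaws=W(ct,B(470,93),11)
print('top pads',pads,'heel',heel,'jaws',jaws,'d',np.linalg.norm(heel-pads),np.linalg.norm(jaws-pads))
for a,b in((pads,jaws),(heel,pads),(heel,jaws)): d=b-a; print('yaw',np.degrees(np.arctan2(d[1],d[0])))
print('scene pads',W(cs,D(540,417),12),W(cs,D(592,447),12),'jaws',W(cs,D(493,487),8))
for n,p,q in (('M',(111,183),(181,517)),('L',(211,152),(268,451)),('S',(288,97),(306,391))):
    print(n,W(ct,A(*p),12),W(cs,C(*q),12))
print('holder top',W(ct,A(20,172),50),'screw',W(ct,A(48,166),27),'scene holder top',W(cs,C(55,412),50),'foot',W(cs,C(67,572),3),'screw',W(cs,C(103,495),27))
# lens rim bright mask fit
g=cv2.cvtColor(t,cv2.COLOR_BGR2GRAY)
s=5/7
for p in [(258,332),(275,321),(316,369),(297,383)]: print('stand top corner',W(ct,np.array(p)*s,45))
E
python3 - <<'E'
import cv2,numpy as np,sys
sys.path.insert(0,'.')
t=cv2.imread('pics/top0.png'); s=cv2.imread('pics/scene0.png')
z=lambda a,x,y,w,h,k: cv2.resize(a[y:y+h,x:x+w],None,fx=k,fy=k,interpolation=cv2.INTER_CUBIC)
cv2.imwrite('pics/stand.png',np.hstack([z(t,170,215,70,70,5),z(s,180,265,90,70,5)]))
E
```

```text
top pads [ 459.7 -137.6] heel [ 465.5 -199.7] jaws [452.4 -62.7] d 62.37026535136755 75.25490017267978
yaw 95.56665322998224
yaw 95.33581753810165
yaw 95.46204095717266
scene pads [ 475.2 -140.3] [ 433.7 -137.2] jaws [446.5 -65.2]
M [575.1 226.7] [570.9 225.8]
L [595.8 156.7] [591.6 155.9]
S [633.8 102.3] [628.2 103.1]
holder top [579.5 283.7] screw [586.  268.3] scene holder top [648.  252.7] foot [579.2 289.6] screw [595.1 256.7]
stand top corner [487.6 352.8]
stand top corner [508.2 320.1]
stand top corner [415.3 241.4]
stand top corner [389.3 277.8]
```

View pics/stand.png

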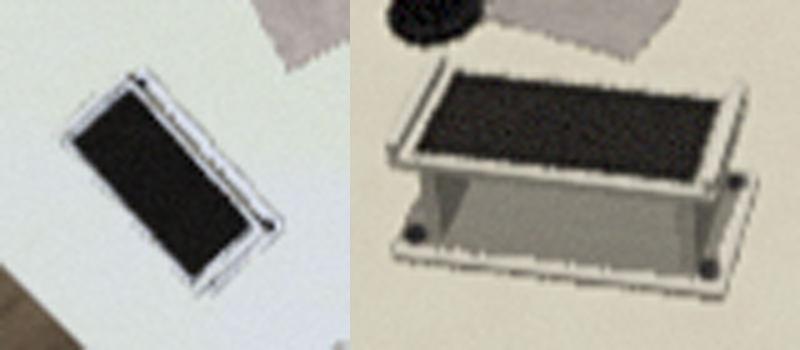

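Stand crop: the dark top panel's corners are at (75,140), (128,92), (252,228) and (195,280). The lens-side area is clear. Starting the approach over the tweezers pads.

Request:
apply_moves:
  commands:
    - {"tx": -29.6, "ty": -38.1}
    - {"tx": -29.6, "ty": -38.1}
    - {"tx": -29.6, "ty": -38.1}
    - {"tx": -29.6, "ty": -38.1}
    - {"tx": -29.6, "ty": -38.1}
    - {"tx": -29.6, "ty": -38.1}
    - {"tx": -29.6, "ty": -38.1}
    - {"tx": -29.6, "ty": -38.1}
  grip_force: 40

```text
invalid input
```

Request:
apply_moves:
  commands:
    - {"tx": -29.6, "ty": -38.1}
    - {"tx": -29.6, "ty": -38.1}
    - {"tx": -29.6, "ty": -38.1}
    - {"tx": -29.6, "ty": -38.1}
    - {"tx": -29.6, "ty": -38.1}
    - {"tx": -29.6, "ty": -38.1}
    - {"tx": -29.6, "ty": -38.1}
    - {"tx": -29.6, "ty": -38.1}

```text
invalid input
```

Request:
apply_moves:
  commands:
    - {"rz": 0.15, "tz": 14}
    - {"rz": 0.15, "tz": 14}
    - {"rz": 0.15, "tz": 14}
    - {"rz": 0.15, "tz": 14}
    - {"rz": 0.15, "tz": 14}
    - {"rz": 0.15, "tz": 14}
    - {"rz": 0.15, "tz": 14}
    - {}

```text
invalid input
```

Request:
apply_moves:
  commands:
    - {"tx": -29.6, "ty": -38.1, "tz": 0, "rx": 0, "ry": 0, "rz": 0, "jaw": 1}
    - {"tx": -29.6, "ty": -38.1, "tz": 0, "rx": 0, "ry": 0, "rz": 0, "jaw": 1}
    - {"tx": -29.6, "ty": -38.1, "tz": 0, "rx": 0, "ry": 0, "rz": 0, "jaw": 1}
    - {"tx": -29.6, "ty": -38.1, "tz": 0, "rx": 0, "ry": 0, "rz": 0, "jaw": 1}
    - {"tx": -29.6, "ty": -38.1, "tz": 0, "rx": 0, "ry": 0, "rz": 0, "jaw": 1}
    - {"tx": -29.6, "ty": -38.1, "tz": 0, "rx": 0, "ry": 0, "rz": 0, "jaw": 1}
    - {"tx": -29.6, "ty": -38.1, "tz": 0, "rx": 0, "ry": 0, "rz": 0, "jaw": 1}
    - {"tx": -29.6, "ty": -38.1, "tz": 0, "rx": 0, "ry": 0, "rz": 0, "jaw": 1}
  grip_force: 40

```text
time_s: 1.1
tcp_pos: [368.4, 237.9, 231.5]
orientation: [[-0.911, 0.411, 0.001], [0.411, 0.911, 0.0], [-0.001, 0.001, -1.0]]
force: [0.1, 0.3, -0.3]
finger_gap: 85.2
finger_force: 0.0
```

Request:
apply_moves:
  commands:
    - {"tx": -29.6, "ty": -38.1, "tz": 0, "rx": 0, "ry": 0, "rz": 0, "jaw": 1}
    - {"tx": -29.6, "ty": -38.1, "tz": 0, "rx": 0, "ry": 0, "rz": 0, "jaw": 1}
    - {"tx": -29.6, "ty": -38.1, "tz": 0, "rx": 0, "ry": 0, "rz": 0, "jaw": 1}
    - {"tx": -29.6, "ty": -38.1, "tz": 0, "rx": 0, "ry": 0, "rz": 0, "jaw": 1}
    - {"tx": -29.6, "ty": -38.1, "tz": 0, "rx": 0, "ry": 0, "rz": 0, "jaw": 1}
    - {"tx": -29.6, "ty": -38.1, "tz": 0, "rx": 0, "ry": 0, "rz": 0, "jaw": 1}
    - {"tx": -29.6, "ty": -38.1, "tz": 0, "rx": 0, "ry": 0, "rz": 0, "jaw": 1}
    - {"tx": -29.6, "ty": -38.1, "tz": 0, "rx": 0, "ry": 0, "rz": 0, "jaw": 1}

```text
time_s: 1.9
tcp_pos: [458.6, -137.8, 231.7]
orientation: [[-0.911, 0.413, 0.001], [0.413, 0.911, -0.0], [-0.001, 0.0, -1.0]]
force: [0.6, 0.9, 0.8]
finger_gap: 85.2
finger_force: 0.0
```

Request:
apply_moves:
  commands:
    - {"tx": 0, "ty": 0, "tz": 14, "rx": 0, "ry": 0, "rz": 0.15, "jaw": 1}
    - {"tx": 0, "ty": 0, "tz": 14, "rx": 0, "ry": 0, "rz": 0.15, "jaw": 1}
    - {"tx": 0, "ty": 0, "tz": 14, "rx": 0, "ry": 0, "rz": 0.15, "jaw": 1}
    - {"tx": 0, "ty": 0, "tz": 14, "rx": 0, "ry": 0, "rz": 0.15, "jaw": 1}
    - {"tx": 0, "ty": 0, "tz": 14, "rx": 0, "ry": 0, "rz": 0.15, "jaw": 1}
    - {"tx": 0, "ty": 0, "tz": 14, "rx": 0, "ry": 0, "rz": 0.15, "jaw": 1}
    - {"tx": 0, "ty": 0, "tz": 14, "rx": 0, "ry": 0, "rz": 0.15, "jaw": 1}
    - {"tx": 0, "ty": 0, "tz": 0, "rx": 0, "ry": 0, "rz": 0, "jaw": 1}

```text
time_s: 2.7
tcp_pos: [456.7, -135.0, 131.2]
orientation: [[-0.095, 0.995, -0.004], [0.995, 0.095, 0.001], [0.002, -0.004, -1.0]]
force: [-0.2, 0.6, -1.0]
finger_gap: 85.2
finger_force: 0.0
```

Request:
apply_moves:
  commands:
    - {"tx": 0, "ty": 0, "tz": 30, "rx": 0, "ry": 0, "rz": 0, "jaw": 1}
    - {"tx": 0, "ty": 0, "tz": 30, "rx": 0, "ry": 0, "rz": 0, "jaw": 1}
    - {"tx": 0, "ty": 0, "tz": 30, "rx": 0, "ry": 0, "rz": 0, "jaw": 1}
    - {"tx": 0, "ty": 0, "tz": 20, "rx": 0, "ry": 0, "rz": 0, "jaw": 1}
    - {"tx": 0, "ty": 0, "tz": 10, "rx": 0, "ry": 0, "rz": 0, "jaw": 1}
    - {"tx": 0, "ty": 0, "tz": 6, "rx": 0, "ry": 0, "rz": 0, "jaw": 1}
    - {"tx": 0, "ty": 0, "tz": 2, "rx": 0, "ry": 0, "rz": 0, "jaw": 1}
    - {"tx": 0, "ty": 0, "tz": 0, "rx": 0, "ry": 0, "rz": 0, "jaw": 1}

```text
time_s: 3.5
tcp_pos: [459.4, -135.9, 6.1]
orientation: [[-0.097, 0.995, 0.001], [0.995, 0.097, -0.001], [-0.001, 0.001, -1.0]]
force: [1.9, -0.1, -0.8]
finger_gap: 85.6
finger_force: 0.0
```

```bash
python3 - <<'E'
from h import *
c=camera('scene'); z=lambda a,x,y,w,h,k: cv2.resize(a[y:y+h,x:x+w],None,fx=k,fy=k,interpolation=cv2.INTER_CUBIC)
cv2.imwrite('pics/g1.png',z(c['img'][:,:,::-1],320,140,140,110,5)); print(monitor.get_state()['tcp_pos'])
# stand & lens geometry
ct=camera('top')
P=[(170+x/5-.4,215+y/5-.4) for x,y in [(75,140),(128,92),(252,228),(195,280)]]
w=cast(ct,P,45); print(w.round(1),w.mean(0),np.degrees(np.arctan2(*( (w[0]+w[1]-w[2]-w[3])[::-1]))))
cs=c; P=[(180+(x-350)/5-.4,265+y/5-.4) for x,y in [(417,152),(457,72),(718,98),(693,182)]]
w=cast(cs,P,45); print(w.round(1),w.mean(0),[np.linalg.norm(w[i]-w[i-1]) for i in range(4)])
E
```

```text
[ 459.47945153 -135.97989783    6.32049983]
[[472.9 351.9]
 [498.3 323.4]
 [424.5 256.7]
 [397.3 287.3]] [448.26798111 304.81705252] 41.32217667088968
[[467.5 352.5]
 [495.5 321. ]
 [424.2 256.7]
 [395.3 287.9]] [445.64289842 304.51631949] [np.float64(96.87834256755148), np.float64(42.131579429769424), np.float64(96.06254347155354), np.float64(42.528401706334556)]
```

View pics/g1.png

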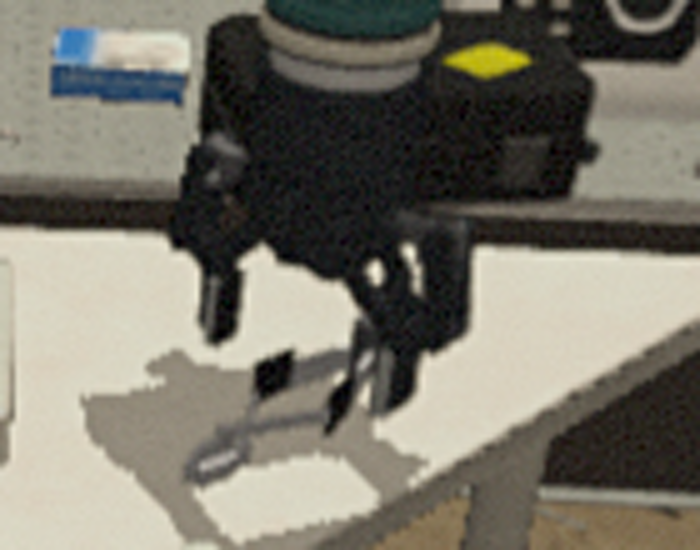

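The fingers straddle both black pads (about (275,372) and (340,405)), with their tips just outside. Lowering the last 4 mm and squeezing.

Request:
apply_moves:
  commands:
    - {"tx": 0, "ty": 0, "tz": 3.5, "rx": 0, "ry": 0, "rz": 0, "jaw": 0.7}
    - {"tx": 0, "ty": 0, "tz": 0, "rx": 0, "ry": 0, "rz": 0, "jaw": 0.5}
    - {"tx": 0, "ty": 0, "tz": 0, "rx": 0, "ry": 0, "rz": 0, "jaw": 0.4}
    - {"tx": 0, "ty": 0, "tz": 0, "rx": 0, "ry": 0, "rz": 0, "jaw": 0.2}
    - {"tx": 0, "ty": 0, "tz": 0, "rx": 0, "ry": 0, "rz": 0, "jaw": 0}
    - {"tx": 0, "ty": 0, "tz": 0, "rx": 0, "ry": 0, "rz": 0, "jaw": 0}
    - {"tx": 0, "ty": 0, "tz": 0, "rx": 0, "ry": 0, "rz": 0, "jaw": 0}
    - {"tx": 0, "ty": 0, "tz": 0, "rx": 0, "ry": 0, "rz": 0, "jaw": 0}
  grip_force: 50

```text
time_s: 4.4
tcp_pos: [461.0, -136.0, 4.2]
orientation: [[-0.095, 0.995, 0.004], [0.995, 0.095, -0.001], [-0.001, 0.004, -1.0]]
force: [-1.2, 3.4, 13.2]
finger_gap: 21.6
finger_force: 50.1
```

Request:
apply_moves:
  commands:
    - {"tx": 0, "ty": 0, "tz": -5, "rx": 0, "ry": 0, "rz": 0, "jaw": 0}
    - {"tx": 0, "ty": 0, "tz": -10, "rx": 0, "ry": 0, "rz": 0, "jaw": 0}
    - {"tx": 0, "ty": 0, "tz": -15, "rx": 0, "ry": 0, "rz": 0, "jaw": 0}
    - {"tx": 0, "ty": 0, "tz": -15, "rx": 0, "ry": 0, "rz": 0, "jaw": 0}
    - {"tx": 0, "ty": 0, "tz": -15, "rx": 0, "ry": 0, "rz": 0, "jaw": 0}
    - {"tx": 0, "ty": 0, "tz": -15, "rx": 0, "ry": 0, "rz": 0, "jaw": 0}
    - {"tx": 0, "ty": 0, "tz": -15, "rx": 0, "ry": 0, "rz": 0, "jaw": 0}
    - {"tx": 0, "ty": 0, "tz": 0, "rx": 0, "ry": 0, "rz": 0, "jaw": 0}

```text
time_s: 5.2
tcp_pos: [460.0, -136.2, 94.1]
orientation: [[-0.096, 0.995, 0.004], [0.995, 0.096, -0.002], [-0.002, 0.004, -1.0]]
force: [0.6, 0.1, 0.4]
finger_gap: 21.5
finger_force: 49.3
```

```bash
python3 - <<'E'
from h import *
z=lambda a,x,y,w,h,k: cv2.resize(a[y:y+h,x:x+w],None,fx=k,fy=k,interpolation=cv2.INTER_CUBIC)
c=camera('scene'); a=z(c['img'][:,:,::-1],320,110,130,130,3)
ct=camera('top'); b=z(ct['img'][:,:,::-1],310,190,130,130,3)
cv2.imwrite('pics/g2.png',np.hstack([a,b])); s=monitor.get_state(); print(s['tcp_pos'],s['finger_gap'],s['force'])
E
```

```text
[ 458.39562205 -135.62637927   91.89092785] 21.900072801170165 [ 0.11189679  0.35448818 -1.7628724 ]
```

View pics/g2.png

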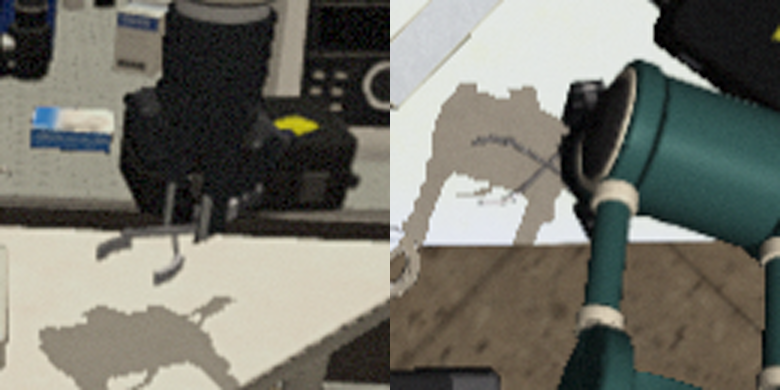

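Lifted, jaws open: scene tips near (100,252) and (160,280); top tips near (472,140) and (458,196). I'll triangulate them to check level, then plan.

```bash
cat >> h.py <<'E'
def tri(c1,p1,c2,p2):
    A=[];b=[]
    for c,p in((c1,p1),(c2,p2)):
        u=cv2.undistortPoints(np.array(p,float).reshape(1,1,2),K(c),np.array(c['D'],float))[0,0]
        d=np.array(c['orientation'])@np.r_[u,1]; d/=np.linalg.norm(d); M=np.eye(3)-np.outer(d,d); A.append(M); b.append(M@np.array(c['origin'],float))
    A=np.vstack(A);b=np.hstack(b); x=np.linalg.lstsq(A,b,rcond=None)[0]; return x,np.linalg.norm(A@x-b)
E
python3 - <<'E'
from h import *
c=camera('scene');ct=camera('top'); o=monitor.get_state()['tcp_pos']; print(o)
S=lambda x,y:(320+x/3-.3,110+y/3-.3); T=lambda x,y:(310+(x-390)/3-.3,190+y/3-.3)
for a,b in (((100,250),(472,140)),((158,278),(459,196))):
    print([q.round(1) for q in tri(c,S(*a),ct,T(*b))])
# predicted
R=np.array(monitor.get_state()['orientation'])
for l in((90,25,8),(90,-25,8),(70,0,6)): 
    P=o+R@np.array([l[0],-l[1],0])+[0,0,l[2]-3]; print(l,P.round(1),proj(c,P).round(1),proj(ct,P).round(1))
M=np.array([573,226.2]);L=np.array([593.7,156.3]); d=(L-M)/np.linalg.norm(L-M); print(d, np.degrees(np.arctan2(d[1],d[0]))+90)
E
```

```text
[ 457.58588442 -135.33744302   90.87760198]
[array([479.8, -53.2,  97.6]), np.float64(4.5)]
[array([427.2, -44.7, 100.1]), np.float64(13.9)]
(90, 25, 8) [424.1 -48.1  96. ] [[369.6 204.1]] [[336.4 259.1]]
(90, -25, 8) [473.8 -43.4  95.9] [[350.5 196.1]] [[334.  239.7]]
(70, 0, 6) [450.9 -65.7  93.9] [[365.2 197.6]] [[342.8 248.5]]
[ 0.28394821 -0.95883962] 16.495988478188607
```

Request:
apply_moves:
  commands:
    - {"tx": 30, "ty": 7, "tz": 0, "rx": 0, "ry": 0, "rz": 0, "jaw": 0}
    - {"tx": 42, "ty": 10, "tz": 0, "rx": 0, "ry": 0, "rz": 0, "jaw": 0}
    - {"tx": 45, "ty": 11, "tz": 0, "rx": 0, "ry": 0, "rz": 0, "jaw": 0}
    - {"tx": 45, "ty": 11, "tz": 0, "rx": 0, "ry": 0, "rz": 0, "jaw": 0}
    - {"tx": 45, "ty": 11, "tz": 0, "rx": 0, "ry": 0, "rz": 0, "jaw": 0}
    - {"tx": 45, "ty": 11, "tz": 0, "rx": 0, "ry": 0, "rz": 0, "jaw": 0}
    - {"tx": 45, "ty": 11, "tz": 0, "rx": 0, "ry": 0, "rz": 0, "jaw": 0}
    - {"tx": 35, "ty": 9, "tz": 0, "rx": 0, "ry": 0, "rz": 0, "jaw": 0}

```text
time_s: 6.2
tcp_pos: [506.5, 205.0, 90.6]
orientation: [[-0.097, 0.995, -0.002], [0.995, 0.097, -0.0], [-0.0, -0.002, -1.0]]
force: [1.4, 0.9, -0.1]
finger_gap: 21.7
finger_force: 49.3
```

Request:
apply_moves:
  commands:
    - {"tx": 0, "ty": 0, "tz": 0, "rx": 0, "ry": 0, "rz": 0.14, "jaw": 0}
    - {"tx": 0, "ty": 0, "tz": 0, "rx": 0, "ry": 0, "rz": 0.14, "jaw": 0}
    - {"tx": 0, "ty": 0, "tz": 0, "rx": 0, "ry": 0, "rz": 0.14, "jaw": 0}
    - {"tx": 0, "ty": 0, "tz": 0, "rx": 0, "ry": 0, "rz": 0.14, "jaw": 0}
    - {"tx": 0, "ty": 0, "tz": 0, "rx": 0, "ry": 0, "rz": 0.14, "jaw": 0}
    - {"tx": 0, "ty": 0, "tz": 0, "rx": 0, "ry": 0, "rz": 0.14, "jaw": 0}
    - {"tx": 0, "ty": 0, "tz": 0, "rx": 0, "ry": 0, "rz": 0.14, "jaw": 0}
    - {"tx": 0, "ty": 0, "tz": 0, "rx": 0, "ry": 0, "rz": 0.14, "jaw": 0}

```text
time_s: 7.0
tcp_pos: [506.3, 202.3, 90.3]
orientation: [[0.857, 0.515, -0.002], [0.515, -0.857, -0.001], [-0.003, -0.0, -1.0]]
force: [-0.3, 0.2, -0.5]
finger_gap: 21.9
finger_force: 49.4
```

Request:
apply_moves:
  commands:
    - {"tx": 0, "ty": 0, "tz": 0, "rx": 0, "ry": 0, "rz": 0.14, "jaw": 0}
    - {"tx": 0, "ty": 0, "tz": 0, "rx": 0, "ry": 0, "rz": 0.12, "jaw": 0}
    - {"tx": 0, "ty": 0, "tz": 0, "rx": 0, "ry": 0, "rz": 0, "jaw": 0}
    - {"tx": 0, "ty": 0, "tz": 10, "rx": 0, "ry": 0, "rz": 0, "jaw": 0}
    - {"tx": 0, "ty": 0, "tz": 15, "rx": 0, "ry": 0, "rz": 0, "jaw": 0}
    - {"tx": 0, "ty": 0, "tz": 15, "rx": 0, "ry": 0, "rz": 0, "jaw": 0}
    - {"tx": 0, "ty": 0, "tz": 10, "rx": 0, "ry": 0, "rz": 0, "jaw": 0}
    - {"tx": 0, "ty": 0, "tz": 0, "rx": 0, "ry": 0, "rz": 0, "jaw": 0}

```text
time_s: 7.8
tcp_pos: [504.9, 201.8, 38.8]
orientation: [[0.959, 0.283, -0.005], [0.283, -0.959, -0.002], [-0.005, 0.0, -1.0]]
force: [-0.1, -0.4, -0.2]
finger_gap: 21.6
finger_force: 49.3
```

```bash
python3 - <<'E'
from h import *
z=lambda a,x,y,w,h,k: cv2.resize(a[y:y+h,x:x+w],None,fx=k,fy=k,interpolation=cv2.INTER_CUBIC)
c=camera('scene'); a=z(c['img'][:,:,::-1],170,180,100,100,4)
ct=camera('top'); b=z(ct['img'][:,:,::-1],195,155,100,100,4)
cv2.imwrite('pics/g3.png',np.hstack([a,b])); s=monitor.get_state(); print(s['tcp_pos'],s['finger_gap'],s['force'],s['joint_positions'],np.round(s['orientation'],3))
o=s['tcp_pos'];R=np.array(s['orientation']); J=o+R@[70,0,0]; print('jaws pred',J, proj(c,J).round(1),proj(ct,J).round(1))
E
```

```text
[506.84558743 202.4711358   41.04038716] 21.801332144527017 [ 0.29903552 -0.00371361 -0.43196406] [ 3.34428163e-01  2.18667230e-01  2.04530183e+00 -2.83551282e-05
  8.79016933e-01  1.61820129e+00] [[ 0.959  0.283 -0.001]
 [ 0.283 -0.959 -0.   ]
 [-0.001  0.    -1.   ]]
jaws pred [573.9815246  222.28922007  40.94303525] [[224.4 241.2]] [[232.7 204.6]]
```

View pics/g3.png

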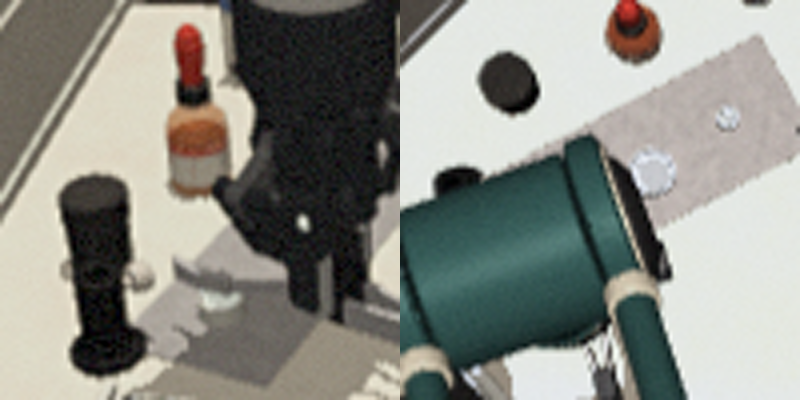

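Scene crop: the left jaw shows above the medium lens (lens at (222,298), jaw tip at about (178,268)). The top view is blocked by the arm. Checking the jaw against its predicted projection.

```bash
python3 - <<'E'
from h import *
s=monitor.get_state(); c=camera('scene'); o=s['tcp_pos'];R=np.array(s['orientation'])
for l in((90,20,12),(90,31,12),(90,25,12),(90,25,0),(70,20,12),(70,31,6),(52,25,12)):
    P=o+R@np.array([l[0],-l[1],0])+[0,0,l[2]-3]; p=proj(c,P)[0]; print(l,((p-[170,180]+.4)*4).round())
for x,y in((575,226.7),(571,226),(573,226)): print(((proj(c,[x,y,12])[0]-[170,180]+.4)*4).round())
E
```

```text
(90, 20, 12) [162. 238.]
(90, 31, 12) [147. 249.]
(90, 25, 12) [156. 243.]
(90, 25, 0) [158. 262.]
(70, 20, 12) [192. 251.]
(70, 31, 6) [178. 271.]
(52, 25, 12) [212. 267.]
[215. 294.]
[221. 297.]
[219. 295.]
```

```bash
python3 - <<'E'
from h import *
c=camera('scene'); cv2.imwrite('pics/g4.png',cv2.resize(c['img'][230:280,200:260,::-1],None,fx=12,fy=12,interpolation=cv2.INTER_CUBIC))
E
```

```text
(no output)
```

View pics/g4.png

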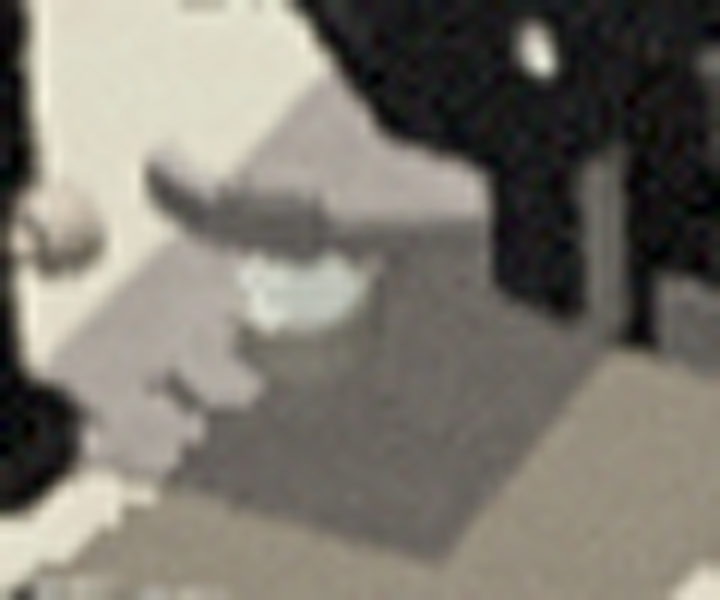

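The jaw runs from its tip at (155,165) to (330,245); the lens is at (300,290). That puts the jaws about 7 mm short of the lens lengthwise. I'll correct forward, then lower.

Request:
apply_moves:
  commands:
    - {"tx": 4, "ty": -1, "tz": 0, "rx": 0, "ry": 0, "rz": 0, "jaw": 0}
    - {"tx": 3.5, "ty": -0.5, "tz": 0, "rx": 0, "ry": 0, "rz": 0, "jaw": 0}
    - {"tx": 0, "ty": 0, "tz": 0, "rx": 0, "ry": 0, "rz": 0, "jaw": 0}
    - {"tx": 0, "ty": 0, "tz": 8, "rx": 0, "ry": 0, "rz": 0, "jaw": 0}
    - {"tx": 0, "ty": 0, "tz": 8, "rx": 0, "ry": 0, "rz": 0, "jaw": 0}
    - {"tx": 0, "ty": 0, "tz": 6, "rx": 0, "ry": 0, "rz": 0, "jaw": 0}
    - {"tx": 0, "ty": 0, "tz": 4, "rx": 0, "ry": 0, "rz": 0, "jaw": 0}
    - {"tx": 0, "ty": 0, "tz": 0, "rx": 0, "ry": 0, "rz": 0, "jaw": 0}

```text
time_s: 8.8
tcp_pos: [513.0, 205.8, 14.5]
orientation: [[0.959, 0.283, -0.002], [0.283, -0.959, -0.001], [-0.002, 0.0, -1.0]]
force: [0.1, -0.2, -1.0]
finger_gap: 21.7
finger_force: 49.3
```

Request:
apply_moves:
  commands:
    - {"tx": 0, "ty": 0, "tz": 2, "rx": 0, "ry": 0, "rz": 0, "jaw": 0}
    - {"tx": 0, "ty": 0, "tz": 2, "rx": 0, "ry": 0, "rz": 0, "jaw": 0}
    - {"tx": 0, "ty": 0, "tz": 2, "rx": 0, "ry": 0, "rz": 0, "jaw": 0}
    - {"tx": 0, "ty": 0, "tz": 0, "rx": 0, "ry": 0, "rz": 0, "jaw": 0}
    - {"tx": 0, "ty": 0, "tz": 0, "rx": 0, "ry": 0, "rz": 0, "jaw": 0}
    - {"tx": 0, "ty": 0, "tz": 0, "rx": 0, "ry": 0, "rz": 0, "jaw": 0}
    - {"tx": 0, "ty": 0, "tz": 0, "rx": 0, "ry": 0, "rz": 0, "jaw": 0}
    - {"tx": 0, "ty": 0, "tz": 0, "rx": 0, "ry": 0, "rz": 0, "jaw": 0}

```text
time_s: 9.6
tcp_pos: [514.1, 206.2, 9.9]
orientation: [[0.959, 0.283, 0.0], [0.283, -0.959, 0.0], [0.0, -0.0, -1.0]]
force: [-0.7, 0.7, -0.2]
finger_gap: 21.7
finger_force: 49.3
```

```bash
python3 - <<'E'
from h import *
c=camera('scene'); cv2.imwrite('pics/g5.png',cv2.resize(c['img'][230:280,200:260,::-1],None,fx=12,fy=12,interpolation=cv2.INTER_CUBIC)); s=monitor.get_state(); print(s['force'],s['tcp_pos'])
E
```

```text
[ 0.76792759  0.10307977 -0.70280828] [514.09728932 206.20860237   9.86651611]
```

View pics/g5.png

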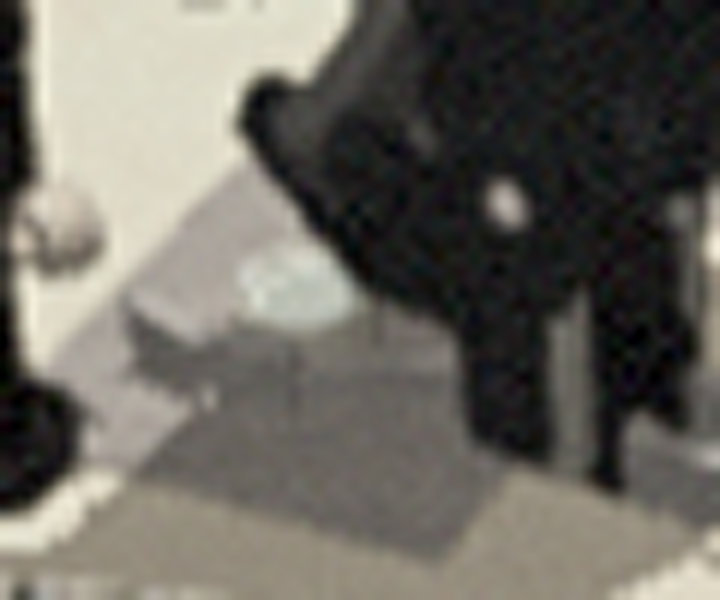

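The jaw stands beside the lens, tip at (135,315) and lens top at (300,285). I work out about -2 mm lengthwise and 22 mm to the side, so it is centred. Lowering, holding, and letting go.

Request:
apply_moves:
  commands:
    - {"tx": 0, "ty": 0, "tz": 2, "rx": 0, "ry": 0, "rz": 0, "jaw": 0}
    - {"tx": 0, "ty": 0, "tz": 2, "rx": 0, "ry": 0, "rz": 0, "jaw": 0}
    - {"tx": 0, "ty": 0, "tz": 1.5, "rx": 0, "ry": 0, "rz": 0, "jaw": 0}
    - {"tx": 0, "ty": 0, "tz": 1, "rx": 0, "ry": 0, "rz": 0, "jaw": 0}
    - {"tx": 0, "ty": 0, "tz": 0, "rx": 0, "ry": 0, "rz": 0, "jaw": 0}
    - {"tx": 0, "ty": 0, "tz": 0, "rx": 0, "ry": 0, "rz": 0, "jaw": 0}
    - {"tx": 0, "ty": 0, "tz": 0, "rx": 0, "ry": 0, "rz": 0, "jaw": 0}
    - {"tx": 0, "ty": 0, "tz": 0, "rx": 0, "ry": 0, "rz": 0, "jaw": 0}

```text
time_s: 10.45
tcp_pos: [514.1, 206.2, 5.3]
orientation: [[0.959, 0.283, -0.0], [0.283, -0.959, -0.0], [-0.0, 0.0, -1.0]]
force: [-6.3, -1.8, 15.3]
finger_gap: 21.7
finger_force: 52.0
```

Request:
apply_moves:
  commands:
    - {"tx": 0, "ty": 0, "tz": 0, "rx": 0, "ry": 0, "rz": 0, "jaw": 0.3}
    - {"tx": 0, "ty": 0, "tz": 0, "rx": 0, "ry": 0, "rz": 0, "jaw": 0.4}
    - {"tx": 0, "ty": 0, "tz": 0, "rx": 0, "ry": 0, "rz": 0, "jaw": 0.5}
    - {"tx": 0, "ty": 0, "tz": 0, "rx": 0, "ry": 0, "rz": 0, "jaw": 0.65}
    - {"tx": 0, "ty": 0, "tz": 0, "rx": 0, "ry": 0, "rz": 0, "jaw": 0.7}
    - {"tx": 0, "ty": 0, "tz": 0, "rx": 0, "ry": 0, "rz": 0, "jaw": 0.7}
    - {"tx": 0, "ty": 0, "tz": 0, "rx": 0, "ry": 0, "rz": 0, "jaw": 0.7}
    - {"tx": 0, "ty": 0, "tz": 0, "rx": 0, "ry": 0, "rz": 0, "jaw": 0.7}

```text
time_s: 11.25
tcp_pos: [514.0, 206.2, 3.2]
orientation: [[0.959, 0.283, -0.0], [0.283, -0.959, -0.0], [-0.0, -0.0, -1.0]]
force: [-0.5, 0.3, 0.4]
finger_gap: 59.9
finger_force: 0.0
```

Request:
apply_moves:
  commands:
    - {"tx": 0, "ty": 0, "tz": -5, "rx": 0, "ry": 0, "rz": 0, "jaw": 0.75}
    - {"tx": 0, "ty": 0, "tz": -10, "rx": 0, "ry": 0, "rz": 0, "jaw": 0.8}
    - {"tx": 0, "ty": 0, "tz": -20, "rx": 0, "ry": 0, "rz": 0, "jaw": 1}
    - {"tx": 0, "ty": 0, "tz": -25, "rx": 0, "ry": 0, "rz": 0, "jaw": 1}
    - {"tx": 0, "ty": 0, "tz": -25, "rx": 0, "ry": 0, "rz": 0, "jaw": 1}
    - {"tx": 0, "ty": 0, "tz": -25, "rx": 0, "ry": 0, "rz": 0, "jaw": 1}
    - {"tx": 0, "ty": 0, "tz": 0, "rx": 0, "ry": 0, "rz": 0, "jaw": 1}
    - {"tx": 0, "ty": 0, "tz": 0, "rx": 0, "ry": 0, "rz": 0, "jaw": 1}

```text
time_s: 12.05
tcp_pos: [514.8, 206.4, 114.6]
orientation: [[0.959, 0.283, 0.002], [0.283, -0.959, 0.001], [0.003, -0.0, -1.0]]
force: [-0.3, 0.6, -0.1]
finger_gap: 85.2
finger_force: 0.0
```

```bash
python3 - <<'E'
from h import *
s=monitor.get_state(); print(s['tcp_pos'],s['force'])
c=camera('scene'); g=cv2.cvtColor(c['img'],cv2.COLOR_RGB2GRAY); cv2.imwrite('pics/s6.png',c['img'][:,:,::-1])
d=np.array([.959,.283]); L=np.array([573,226.2])
for n,q,z in(('heel',138,30),('heel0',138,0),('pads',70,12),('lens',0,12)):
    p=proj(c,np.r_[L-q*d,z])[0]; print(n,p.round(1))
p=proj(c,np.r_[L-138*d,16])[0].astype(int)
x0,y0=p-[45,35]; m=(g[y0:y0+70,x0:x0+90]<75).astype(np.uint8)
n,l,st,ce=cv2.connectedComponentsWithStats(m)
for i in range(1,n):
    if st[i,4]>4: print(st[i]+[x0,y0,0,0,0],ce[i]+[x0,y0])
E
```

```text
[514.76339281 206.44356169 114.58672498] [-0.25923419  0.55395881 -0.08877636]
heel [278.1 270.2]
heel0 [278.3 282.3]
pads [250.5 265.2]
lens [224.2 253.4]
[249 254  10  12  82] [253.67073171 259.5       ]
[240 261  11  13 104] [244.96153846 266.84615385]
[267 268  20  17 196] [277.0255102  276.43367347]
[233 283  21  18 306] [241.70588235 291.24509804]
[256 300   3   3   7] [256.71428571 301.        ]
```

Request:
apply_moves:
  commands:
    - {"tx": -37, "ty": -1.5, "tz": 0, "rx": 0, "ry": 0, "rz": 0, "jaw": 1}
    - {"tx": -38, "ty": -2, "tz": 0, "rx": 0, "ry": 0, "rz": 0, "jaw": 1}
    - {"tx": 0, "ty": 0, "tz": 30, "rx": 0, "ry": 0, "rz": 0, "jaw": 1}
    - {"tx": 0, "ty": 0, "tz": 30, "rx": 0, "ry": 0, "rz": 0, "jaw": 1}
    - {"tx": 0, "ty": 0, "tz": 25, "rx": 0, "ry": 0, "rz": 0, "jaw": 1}
    - {"tx": 0, "ty": 0, "tz": 15, "rx": 0, "ry": 0, "rz": 0, "jaw": 1}
    - {"tx": 0, "ty": 0, "tz": 8, "rx": 0, "ry": 0, "rz": 0, "jaw": 1}
    - {"tx": 0, "ty": 0, "tz": 0, "rx": 0, "ry": 0, "rz": 0, "jaw": 1}

```text
time_s: 12.9
tcp_pos: [439.0, 187.6, 3.2]
orientation: [[0.959, 0.283, -0.004], [0.283, -0.959, -0.002], [-0.005, 0.0, -1.0]]
force: [0.4, -0.1, 0.1]
finger_gap: 85.3
finger_force: 0.0
```

Request:
apply_moves:
  commands:
    - {"tx": 0, "ty": 0, "tz": 0, "rx": 0, "ry": 0, "rz": 0, "jaw": 0.6}
    - {"tx": 0, "ty": 0, "tz": 0, "rx": 0, "ry": 0, "rz": 0, "jaw": 0.4}
    - {"tx": 0, "ty": 0, "tz": 0, "rx": 0, "ry": 0, "rz": 0, "jaw": 0.3}
    - {"tx": 0, "ty": 0, "tz": 0, "rx": 0, "ry": 0, "rz": 0, "jaw": 0.2}
    - {"tx": 0, "ty": 0, "tz": 0, "rx": 0, "ry": 0, "rz": 0, "jaw": 0.1}
    - {"tx": 0, "ty": 0, "tz": 0, "rx": 0, "ry": 0, "rz": 0, "jaw": 0}
    - {"tx": 0, "ty": 0, "tz": 0, "rx": 0, "ry": 0, "rz": 0, "jaw": 0}
    - {"tx": 0, "ty": 0, "tz": 0, "rx": 0, "ry": 0, "rz": 0, "jaw": 0}
  grip_force: 80

```text
time_s: 13.7
tcp_pos: [441.6, 188.5, 6.0]
orientation: [[0.959, 0.283, 0.001], [0.283, -0.959, 0.0], [0.001, -0.0, -1.0]]
force: [-1.1, -1.0, 6.2]
finger_gap: 12.6
finger_force: 78.8
```

Request:
apply_moves:
  commands:
    - {"tx": 0, "ty": 0, "tz": -2, "rx": 0, "ry": 0, "rz": 0, "jaw": 0}
    - {"tx": 0, "ty": 0, "tz": -5, "rx": 0, "ry": 0, "rz": 0, "jaw": 0}
    - {"tx": 0, "ty": 0, "tz": -10, "rx": 0, "ry": 0, "rz": 0, "jaw": 0}
    - {"tx": 0, "ty": 0, "tz": -15, "rx": 0, "ry": 0, "rz": 0, "jaw": 0}
    - {"tx": 0, "ty": 0, "tz": -20, "rx": 0, "ry": 0, "rz": 0, "jaw": 0}
    - {"tx": 0, "ty": 0, "tz": -20, "rx": 0, "ry": 0, "rz": 0, "jaw": 0}
    - {"tx": 0, "ty": 0, "tz": -20, "rx": 0, "ry": 0, "rz": 0, "jaw": 0}
    - {"tx": 0, "ty": 0, "tz": -8, "rx": 0, "ry": 0, "rz": 0, "jaw": 0}

```text
time_s: 14.5
tcp_pos: [442.6, 188.9, 108.0]
orientation: [[0.959, 0.283, 0.004], [0.283, -0.959, 0.001], [0.004, -0.0, -1.0]]
force: [0.2, -0.7, 0.2]
finger_gap: 12.6
finger_force: 78.0
```

```bash
python3 - <<'E'
from h import *
s=monitor.get_state(); print(s['tcp_pos'],s['finger_gap'],s['force'],s['wrist_torque'],s['joint_positions'])
z=lambda a,x,y,w,h,k: cv2.resize(a[y:y+h,x:x+w],None,fx=k,fy=k,interpolation=cv2.INTER_CUBIC)
c=camera('scene'); a=z(c['img'][:,:,::-1],170,180,130,150,3)
ct=camera('top'); b=z(ct['img'][:,:,::-1],190,150,130,150,3)
cv2.imwrite('pics/g7.png',np.hstack([a,b]))
o=s['tcp_pos'];R=np.array(s['orientation'])
for l,h in((68,12),(138,6),(138,12),(158,6)):
    P=o+R@[l,0,0]+[0,0,h-4]; print(l,((proj(c,P)[0]-[170,180]+.4)*3).round(),((proj(ct,P)[0]-[190,150]+.4)*3).round())
E
```

```text
[442.56418697 188.90785217 107.97156665] 12.605841071148088 [ 0.18727228 -0.68644707  0.22009925] [-0.03985463 -0.03099968 -0.00736615] [3.51653457e-01 7.97991006e-03 2.13575406e+00 2.07856425e-05
 9.93719444e-01 1.63557676e+00]
68 [231. 125.] [136. 234.]
138 [148. 101.] [113. 156.]
138 [147.  93.] [113. 155.]
158 [125.  92.] [107. 133.]
```

View pics/g7.png

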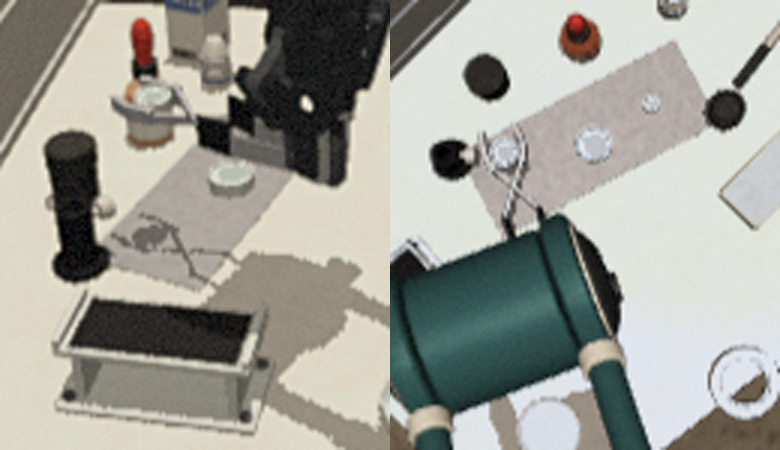

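The tweezers are lifted by the heel with the lens in the jaws, at (155,95) scene and (503,152) top, and level. Rotating here first to stay clear of the wall.

Request:
apply_moves:
  commands:
    - {"tx": 0, "ty": 0, "tz": 0, "rx": 0, "ry": 0, "rz": -0.08, "jaw": 0}
    - {"tx": 0, "ty": 0, "tz": 0, "rx": 0, "ry": 0, "rz": -0.14, "jaw": 0}
    - {"tx": 0, "ty": 0, "tz": 0, "rx": 0, "ry": 0, "rz": -0.14, "jaw": 0}
    - {"tx": 0, "ty": 0, "tz": 0, "rx": 0, "ry": 0, "rz": -0.14, "jaw": 0}
    - {"tx": 0, "ty": 0, "tz": 0, "rx": 0, "ry": 0, "rz": -0.14, "jaw": 0}
    - {"tx": 0, "ty": 0, "tz": 0, "rx": 0, "ry": 0, "rz": -0.14, "jaw": 0}
    - {"tx": 0, "ty": 0, "tz": 0, "rx": 0, "ry": 0, "rz": -0.14, "jaw": 0}
    - {"tx": 0, "ty": 0, "tz": 0, "rx": 0, "ry": 0, "rz": -0.14, "jaw": 0}

```text
time_s: 15.4
tcp_pos: [440.0, 187.9, 103.8]
orientation: [[0.216, 0.976, -0.002], [0.976, -0.216, -0.001], [-0.001, -0.002, -1.0]]
force: [-0.9, -0.8, -0.6]
finger_gap: 12.6
finger_force: 78.0
```

Request:
apply_moves:
  commands:
    - {"tx": 0, "ty": 0, "tz": 0, "rx": 0, "ry": 0, "rz": -0.14, "jaw": 0}
    - {"tx": 0, "ty": 0, "tz": 0, "rx": 0, "ry": 0, "rz": -0.14, "jaw": 0}
    - {"tx": 0, "ty": 0, "tz": 0, "rx": 0, "ry": 0, "rz": -0.14, "jaw": 0}
    - {"tx": 0, "ty": 0, "tz": 0, "rx": 0, "ry": 0, "rz": -0.14, "jaw": 0}
    - {"tx": 0, "ty": 0, "tz": 0, "rx": 0, "ry": 0, "rz": -0.14, "jaw": 0}
    - {"tx": 0, "ty": 0, "tz": 0, "rx": 0, "ry": 0, "rz": -0.14, "jaw": 0}
    - {"tx": 0, "ty": 0, "tz": 0, "rx": 0, "ry": 0, "rz": -0.1, "jaw": 0}
    - {"tx": 0, "ty": 0, "tz": 0, "rx": 0, "ry": 0, "rz": 0, "jaw": 0}

```text
time_s: 16.2
tcp_pos: [440.2, 188.0, 104.0]
orientation: [[-0.657, 0.754, -0.002], [0.754, 0.657, -0.001], [0.001, -0.002, -1.0]]
force: [-0.0, 0.1, -0.1]
finger_gap: 12.8
finger_force: 78.0
```

Request:
apply_moves:
  commands:
    - {"tx": 4, "ty": 12, "tz": 0, "rx": 0, "ry": 0, "rz": 0, "jaw": 0}
    - {"tx": 7, "ty": 23, "tz": 0, "rx": 0, "ry": 0, "rz": 0, "jaw": 0}
    - {"tx": 8, "ty": 25, "tz": 0, "rx": 0, "ry": 0, "rz": 0, "jaw": 0}
    - {"tx": 6, "ty": 20, "tz": 0, "rx": 0, "ry": 0, "rz": 0, "jaw": 0}
    - {"tx": 0, "ty": 0, "tz": 10, "rx": 0, "ry": 0, "rz": 0, "jaw": 0}
    - {"tx": 0, "ty": 0, "tz": 15, "rx": 0, "ry": 0, "rz": 0, "jaw": 0}
    - {"tx": 0, "ty": 0, "tz": 10, "rx": 0, "ry": 0, "rz": 0, "jaw": 0}
    - {"tx": 0, "ty": 0, "tz": 0, "rx": 0, "ry": 0, "rz": 0, "jaw": 0}

```text
time_s: 17.0
tcp_pos: [482.1, 257.9, 66.9]
orientation: [[-0.656, 0.755, -0.006], [0.755, 0.656, -0.003], [0.002, -0.006, -1.0]]
force: [-1.1, -1.3, -1.3]
finger_gap: 12.7
finger_force: 78.0
```

```bash
python3 - <<'E'
from h import *
s=monitor.get_state(); o=s['tcp_pos'];R=np.array(s['orientation']); print(o,s['finger_gap'],R.round(3).tolist())
c=camera('scene'); cv2.imwrite('pics/s8.png',c['img'][:,:,::-1]); g=cv2.cvtColor(c['img'],cv2.COLOR_RGB2GRAY)
S=np.array([447,304.7]); d=o[:2]-S; print('stand-frame: along tweezers',d@R[:2,0],'lateral',d@R[:2,1])
for l,h in((68,12),(138,6),(138,12)):
    P=o+R@[l,0,0]+[0,0,h-5]; print(l,h,proj(c,P)[0].round(1))
hsv=cv2.cvtColor(c['img'],cv2.COLOR_RGB2HSV)
p=proj(c,o+R@[138,0,0]+[0,0,7])[0].astype(int); print(g[p[1]-16:p[1]+20:3,p[0]-24:p[0]+26:3])
E
```

```text
[482.07694841 257.88484837  66.92483062] 12.7370797596769 [[-0.656, 0.755, -0.006], [0.755, 0.656, -0.003], [0.002, -0.006, -1.0]]
stand-frame: along tweezers -58.34618921394242 lateral -4.215231196784988
68 12 [222.5 280.2]
138 6 [209.5 312.7]
138 12 [209.2 309.9]
[[218 193 127  22  26  30  29  23  19 108  94 188 103  69  39  12  46]
 [219 126 210 174 173 175  87  68  26 145 142  87  25  21  24  25  44]
 [145 134 126 117  99 120 123 148 177  90 112 164 119 114  85  63  47]
 [139 139 142 129  86  96 173 137  87 140 123 172 129 125 120 124 137]
 [139 143 142 123 108 118 143 153 184 180 148 180 145 136 138 139 140]
 [142 144 139 143 120 186 192 217 206 202 189 165 151 137 137 136 136]
 [216 142  55  53 177  98 202 206 188 186 222 166  82 140 137 139 139]
 [216 176 197 182 184  78 211 220 204 222 135 178  88 136 134 135 140]
 [213 205 177 165 173 148 107 118 122 110 143 152  95 139 135 136 133]
 [214 217 217 170 106 223 199 120 116 122 183  75 130 130 132 135 135]
 [217 215 216 221  91 219 214 215 215 161  84 174 218 147 190 148 139]
 [217 215 218 217 219 218 217 215 213 202 102 221 156 219 216 217 188]]
```

Request:
apply_moves:
  commands:
    - {"tx": 0, "ty": 0, "tz": 5, "rx": 0, "ry": 0, "rz": 0, "jaw": 0}
    - {"tx": 0, "ty": 0, "tz": 5, "rx": 0, "ry": 0, "rz": 0, "jaw": 0}
    - {"tx": 0, "ty": 0, "tz": 3, "rx": 0, "ry": 0, "rz": 0, "jaw": 0}
    - {"tx": 0, "ty": 0, "tz": 2, "rx": 0, "ry": 0, "rz": 0, "jaw": 0}
    - {"tx": 0, "ty": 0, "tz": 1, "rx": 0, "ry": 0, "rz": 0, "jaw": 0}
    - {"tx": 0, "ty": 0, "tz": 1, "rx": 0, "ry": 0, "rz": 0, "jaw": 0}
    - {"tx": 0, "ty": 0, "tz": 0, "rx": 0, "ry": 0, "rz": 0, "jaw": 0}
    - {"tx": 0, "ty": 0, "tz": 0, "rx": 0, "ry": 0, "rz": 0, "jaw": 0}

```text
time_s: 17.85
tcp_pos: [485.2, 259.8, 53.4]
orientation: [[-0.656, 0.754, 0.0], [0.754, 0.656, 0.0], [-0.0, 0.0, -1.0]]
force: [0.8, -0.2, -1.5]
finger_gap: 12.5
finger_force: 78.0
```

Request:
apply_moves:
  commands:
    - {"tx": 0, "ty": 0, "tz": 1, "rx": 0, "ry": 0, "rz": 0, "jaw": 0}
    - {"tx": 0, "ty": 0, "tz": 1, "rx": 0, "ry": 0, "rz": 0, "jaw": 0}
    - {"tx": 0, "ty": 0, "tz": 0, "rx": 0, "ry": 0, "rz": 0, "jaw": 0}
    - {"tx": 0, "ty": 0, "tz": 0, "rx": 0, "ry": 0, "rz": 0, "jaw": 0}
    - {"tx": 0, "ty": 0, "tz": 0, "rx": 0, "ry": 0, "rz": 0, "jaw": 0}
    - {"tx": 0, "ty": 0, "tz": 0, "rx": 0, "ry": 0, "rz": 0, "jaw": 0}
    - {"tx": 0, "ty": 0, "tz": 0, "rx": 0, "ry": 0, "rz": 0, "jaw": 0}
    - {"tx": 0, "ty": 0, "tz": 0, "rx": 0, "ry": 0, "rz": 0, "jaw": 0}

```text
time_s: 18.65
tcp_pos: [485.1, 259.7, 51.3]
orientation: [[-0.656, 0.754, 0.0], [0.754, 0.656, -0.0], [-0.0, -0.0, -1.0]]
force: [0.1, 0.3, -0.7]
finger_gap: 12.4
finger_force: 78.0
```

```bash
python3 - <<'E'
from station import monitor
s=monitor.get_state(); print(s['tcp_pos'],s['force'],s['wrist_torque'])
E
```

```text
[485.05941145 259.69177147  51.28657214] [ 0.06002923  0.27287252 -0.66575732] [-0.00552026 -0.05420059 -0.0080971 ]
```

Request:
apply_moves:
  commands:
    - {"tx": 0, "ty": 0, "tz": 0.5, "rx": 0, "ry": 0, "rz": 0, "jaw": 0}
    - {"tx": 0, "ty": 0, "tz": 0.5, "rx": 0, "ry": 0, "rz": 0, "jaw": 0}
    - {"tx": 0, "ty": 0, "tz": 0, "rx": 0, "ry": 0, "rz": 0, "jaw": 0}
    - {"tx": 0, "ty": 0, "tz": 0, "rx": 0, "ry": 0, "rz": 0, "jaw": 0}
    - {"tx": 0, "ty": 0, "tz": 0, "rx": 0, "ry": 0, "rz": 0, "jaw": 0}
    - {"tx": 0, "ty": 0, "tz": 0, "rx": 0, "ry": 0, "rz": 0, "jaw": 0}
    - {"tx": 0, "ty": 0, "tz": 0, "rx": 0, "ry": 0, "rz": 0, "jaw": 0}
    - {"tx": 0, "ty": 0, "tz": 0, "rx": 0, "ry": 0, "rz": 0, "jaw": 0}

```text
time_s: 19.45
tcp_pos: [485.0, 259.7, 50.3]
orientation: [[-0.656, 0.754, -0.0], [0.754, 0.656, 0.0], [0.0, -0.0, -1.0]]
force: [-0.2, -0.6, -0.4]
finger_gap: 12.7
finger_force: 78.0
```

Request:
apply_moves:
  commands:
    - {"tx": 0, "ty": 0, "tz": 0.5, "rx": 0, "ry": 0, "rz": 0, "jaw": 0}
    - {"tx": 0, "ty": 0, "tz": 0.5, "rx": 0, "ry": 0, "rz": 0, "jaw": 0}
    - {"tx": 0, "ty": 0, "tz": 0.5, "rx": 0, "ry": 0, "rz": 0, "jaw": 0}
    - {"tx": 0, "ty": 0, "tz": 0, "rx": 0, "ry": 0, "rz": 0, "jaw": 0}
    - {"tx": 0, "ty": 0, "tz": 0, "rx": 0, "ry": 0, "rz": 0, "jaw": 0}
    - {"tx": 0, "ty": 0, "tz": 0, "rx": 0, "ry": 0, "rz": 0, "jaw": 0}
    - {"tx": 0, "ty": 0, "tz": 0, "rx": 0, "ry": 0, "rz": 0, "jaw": 0}
    - {"tx": 0, "ty": 0, "tz": 0, "rx": 0, "ry": 0, "rz": 0, "jaw": 0}

```text
time_s: 20.25
tcp_pos: [485.3, 259.7, 49.8]
orientation: [[-0.656, 0.754, 0.0], [0.754, 0.656, 0.0], [-0.0, 0.0, -1.0]]
force: [-2.5, -2.1, 6.2]
finger_gap: 12.8
finger_force: 79.2
```

Request:
apply_moves:
  commands:
    - {"tx": 0, "ty": 0, "tz": 0, "rx": 0, "ry": 0, "rz": 0, "jaw": 0.15}
    - {"tx": 0, "ty": 0, "tz": 0, "rx": 0, "ry": 0, "rz": 0, "jaw": 0.2}
    - {"tx": 0, "ty": 0, "tz": 0, "rx": 0, "ry": 0, "rz": 0, "jaw": 0.3}
    - {"tx": 0, "ty": 0, "tz": 0, "rx": 0, "ry": 0, "rz": 0, "jaw": 0.5}
    - {"tx": 0, "ty": 0, "tz": 0, "rx": 0, "ry": 0, "rz": 0, "jaw": 0.7}
    - {"tx": 0, "ty": 0, "tz": 0, "rx": 0, "ry": 0, "rz": 0, "jaw": 0.8}
    - {"tx": 0, "ty": 0, "tz": 0, "rx": 0, "ry": 0, "rz": 0, "jaw": 0.8}
    - {"tx": 0, "ty": 0, "tz": 0, "rx": 0, "ry": 0, "rz": 0, "jaw": 0.8}

```text
time_s: 21.05
tcp_pos: [485.1, 259.7, 48.8]
orientation: [[-0.656, 0.754, 0.0], [0.754, 0.656, 0.0], [0.0, 0.0, -1.0]]
force: [0.3, 0.9, 0.0]
finger_gap: 68.1
finger_force: 0.0
```

Request:
apply_moves:
  commands:
    - {"tx": 0, "ty": 0, "tz": -5, "rx": 0, "ry": 0, "rz": 0, "jaw": 0.8}
    - {"tx": 0, "ty": 0, "tz": -10, "rx": 0, "ry": 0, "rz": 0, "jaw": 0.8}
    - {"tx": 0, "ty": 0, "tz": -20, "rx": 0, "ry": 0, "rz": 0, "jaw": 0.8}
    - {"tx": 0, "ty": 0, "tz": -25, "rx": 0, "ry": 0, "rz": 0, "jaw": 0.8}
    - {"tx": 0, "ty": 0, "tz": -25, "rx": 0, "ry": 0, "rz": 0, "jaw": 0.8}
    - {"tx": 0, "ty": 0, "tz": -20, "rx": 0, "ry": 0, "rz": 0, "jaw": 0.8}
    - {"tx": 0, "ty": 0, "tz": 0, "rx": 0, "ry": 0, "rz": 0, "jaw": 0.8}
    - {"tx": 0, "ty": 0, "tz": 0, "rx": 0, "ry": 0, "rz": 0, "jaw": 0.8}

```text
time_s: 21.85
tcp_pos: [485.5, 259.9, 154.6]
orientation: [[-0.656, 0.754, 0.002], [0.754, 0.656, 0.001], [-0.001, 0.002, -1.0]]
force: [0.5, 0.0, -0.6]
finger_gap: 68.3
finger_force: 0.0
```

```bash
python3 - <<'E'
from h import *
c=camera('scene'); im=c['img']; cv2.imwrite('pics/s9.png',im[:,:,::-1]); g=cv2.cvtColor(im,cv2.COLOR_RGB2GRAY)
a=cv2.cvtColor(cv2.imread('pics/s8.png'),cv2.COLOR_BGR2GRAY)
S=np.array([447,304.7]); d=np.array([-.656,.754])
for n,q,h,w in(('lens',79,57,0),('pads',9,57,0),('heel',-59,61,0)):
    print(n,proj(c,np.r_[S+q*d,h]).round(1))
m=(g<75).astype(np.uint8)[230:340,175:300]; n,l,st,ce=cv2.connectedComponentsWithStats(m)
for i in range(1,n):
    if st[i,4]>15: print(st[i]+[175,230,0,0,0],ce[i].round(1)+[175,230])
# pale (lens glass) blobs
r=im.astype(int); m=((r.min(2)>175)&(r[...,0]-r[...,2]<4)).astype(np.uint8)[285:345,180:245]
n,l,st,ce=cv2.connectedComponentsWithStats(m)
for i in range(1,n):
    if st[i,4]>8: print('pale',st[i]+[180,285,0,0,0],ce[i].round(1)+[180,285])
s=monitor.get_state(); print(s['tcp_pos'],s['force'],s['finger_gap'])
E
```

```text
lens [[207.8 317.3]]
pads [[221.1 287.4]]
heel [[231.8 261.2]]
[185 230  22  44 622] [194.9 251. ]
[226 252  12  24 194] [231.4 263.4]
[193 279  60  22 869] [223.3 289.8]
[484.66193789 259.49217034 153.43829012] [ 0.39524802  1.06935494 -0.58427094] 68.5441135954187
```

```bash
python3 - <<'E'
import cv2,numpy as np
a=cv2.imread('pics/s8.png'); b=cv2.imread('pics/s9.png')
t=a[303:322,196:222]; r=cv2.matchTemplate(b[290:345,180:245],t,cv2.TM_CCOEFF_NORMED); _,v,_,p=cv2.minMaxLoc(r); print(v,np.array(p)+[180,290]+[13,9])
print(cv2.cvtColor(b,cv2.COLOR_BGR2GRAY)[302:332:2,188:230:2])
E
```

```text
0.855599045753479 [209 320]
[[144 140 141 124 117  87  91  91 139 139 140 140 118 189 164  95  93 115
  124 120 123]
 [141 140 142 126 119  93  88 106 142 138 133 140 175 147  84  99 138 138
  137 145 139]
 [144 141 136 126 121  88  91 133 134 133 171 168 102  85 106 138 135 139
  136 137 138]
 [146 143 141 138 124  86 101 139 136 173 156  83 102 118 188 128 138 135
  135 134 137]
 [140 124  66  80 121  96 133 182 179 110  85 120 136 140 133 165 134 139
  136 136 134]
 [139 126  31  52 120 113 129 170 104 115 151 190 175 150 112 181 131 135
  135 137 138]
 [173 214 177 141 138 137 139 127 134 198 199 196 173 201 189 160 186 127
  134 135 132]
 [184 146 167 180 187 194 187 154 177 218 203 201 185 212 199 163 194  97
  137 136 134]
 [217 218 193 205 192 170 147 199 210 217 185 186 185 193 188 137 180  81
  139 134 137]
 [216 216 217 219 202 183  84 203 221 206 188 188 192 218 183 144 177  99
  128 134 133]
 [215 216 215 217 178 178  76 142 206 216 218 218 220 187 104 167 137 145
  140 134 131]
 [218 216 216 216 179 162 154 189 112 139 163 159 122 104 154 185  84 144
  186 147 141]
 [218 215 215 218 182 117 212 219 115 112 115 119 117 127 186 116  93 224
  220 217 193]
 [218 216 216 218 126  79 224 217 199 166 125 127 156 182 158  74 174 219
  216 217 219]
 [216 216 216 218  97 104 221 215 215 217 218 222 192 139  91 110 222 217
  217 214 215]]
```

```bash
python3 -c "
from station import bot
print(bot.job_done())"
```

```text
the job is handed in; nothing more can be done
None
```

I handed the job in at about 22 s of the 53 s allowed: the tweezers lie level across the stand, released, with the medium lens still gripped and hanging beyond the stand's edge. The last camera image showed the heel and lens where I expected them. I don't have the judge's result.

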